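# Push the stuck core out of its sleeve

### The job

A hardened mortar core is stuck in the steel sleeve clamped in the bench stand. Take the long push rod from the rack, push it down through the sleeve so that the core drops out of the bottom into the tray below, and leave the rod standing in the sleeve with its shoulder down in the funnel mouth. Leave the short rod where it is in the rack.

Things in the scene. Friction and masses are not known exactly. Their poses are not given: they have to be found in the camera images.
- push_rod: Long rod, 143 mm, upright in one of two holes (23 mm wide, 35 deep, 100 apart) of a low wooden rack 60 x 170 x 45 mm. Steel shaft 20 mm thick, 85 long; above it a black shoulder disc 52 mm wide, 8 thick; then a round black grip 30 mm wide, 93 to 143 mm above the foot. Origin: centre of the foot; z up the rod. 0.24 kg. In the rack its foot is 10 mm, its top 153 mm above the bench.
- short_rod: Short rod in the other hole of the rack, not for this job: same shaft, shoulder and grip, but its shaft is 40 mm long and its top stands 108 mm above the bench, 45 mm lower than the long rod. Origin: centre of its foot; z up.
- core: Stuck core: grey mortar cylinder 36 mm wide, 40 long, about 90 g, in the stand's upright sleeve. Origin: its centre, at first 107 to 115 mm above the bench; z along its axis. Sprung pads in the bore hold it by friction: a downward push of 10 to 18 N slides it, and after 25 to 40 mm it falls free into the tray. Loose cores on the bench are not this one.
- sleeve_mouth (a point): Centre of the top rim, 155 mm up, of a steel sleeve fixed upright in a stand (posts 66 mm to each side along y, 124 mm high); z up. Sleeve 80 mm long, open below at 75 mm; bore 40 mm, top 18 mm a funnel 62 mm wide inside, 74 outside. Rod fully in: shoulder in the funnel, foot about 98 mm below the rim. Fixed tray under it, 100 mm square, rim 28 mm up.
Not all that is in view belongs to the job. What is shaped like the push_rod but blue or purple is not meant.

How it is judged (in metres and radians):
On the way, in this order (a step that is already met when the one before it is completed fails the run):
1. the long rod's foot is inside the sleeve (below the rim) while the core is still stuck in it (horizontal distance between push_rod and sleeve_mouth below 0.025 m and z of push_rod in the frame of sleeve_mouth below -0.01 m and z of core in the frame of sleeve_mouth above -0.08 m), for 0.1 s.
2. the core has come out below the sleeve with the long rod in the sleeve (horizontal distance between push_rod and sleeve_mouth below 0.03 m and z of push_rod in the frame of sleeve_mouth below -0.03 m and z of core in the frame of sleeve_mouth below -0.103 m), for 0.1 s.
At the end, for the whole second after the job is handed in: Core at rest in the tray (centre within 70 mm of the sleeve's axis, 105 mm or more below the rim); long rod released, at rest in the sleeve, foot 78 mm or more below the rim, within 30 mm of the axis, leaning under 20 degrees; short rod within 30 mm of its start (z of core in the frame of sleeve_mouth below -0.105 m and horizontal distance between core and sleeve_mouth below 0.07 m and linear speed of each of core, push_rod below 0.03 m/s and horizontal distance between push_rod and sleeve_mouth below 0.03 m and z of push_rod in the frame of sleeve_mouth below -0.078 m and angle between push_rod's own z axis and vertical below 0.35 rad and distance of short_rod from where it was at the start of the episode below 0.03 m); the robot touches nothing.
It fails at once if the short rod is taken out of its place (moved more than 30 mm) (distance of short_rod from where it was at the start of the episode above 0.03 m).
It also fails if it takes over 40 s, if anything falls off the work surface, if the arm or the gripper's body presses on something with over 40 N, if the wrist force passes 120 N, or if a joint passes its speed limit or range.

### The arm

A 6-joint arm with a two-finger parallel gripper is mounted at the origin on the work surface. World frame = base frame: x ahead of the robot, y to its left, z up, the work surface at z = 0. Lengths are in mm, angles in rad, forces in N, time in s.
With the tool pointing down it reaches from about 300 to 850 mm from the base axis. Payload 5.4 kg.
Tool frame: the origin (TCP) lies at the very end of the fingers, on their centre line; the grasp point (between the pads) lies 19 mm behind it; z points along the fingers, y is the direction in which the jaws open and shut (so a half turn about z gives the same grasp; the last joint's range is limited). The gripper opens to 85 mm and grips with 20 to 120 N. Pads are 22 mm wide; open, the fingers measure 114 mm over their backs; the gripper's body (76 mm by 85 mm) begins 54 mm behind the grasp point. The pads swing forward as they close: fully open they stand 13 mm farther back than shut.
Start: joints at [-1.538, 0.158, 1.597, -0, 1.386, -0.21], TCP at [138.219, -558.123, 231.299] pointing down, gripper open.
Joint ranges: [-2.91, 2.91], [-0.94, 2.29], [0.18, 2.7], [-1.29, 4.43], [0.17, 2.64], [-3, 3]. Speed limits (rad/s): [2.57, 2.57, 3.14, 3.14, 3.14, 3.14].

### API

Orientations are given as a unit quaternion [x, y, z, w].
In Python, from station import robot gives the robot as it stands.
- The arm moves only by the shell command python3 -m creep 'ROWS' [OPENING] [FORCE]. ROWS is JSON, a list that holds one entry, the list of rows, each a list of 6 numbers: the shift along the tool's x, y, z in mm, then the turn, a rotation vector about the tool's x, y, z in degrees. A call has 1 to 20 rows; each row shifts and turns the commanded pose from where the row before left it, along the tool's axes as they then stand; what a row does not reach is not made up. A row lasts 1/10 s, in which the tool goes at most 50 mm and 8.59 degrees, less where a joint would pass 70% of its speed; a pose out of reach is approached as far as the arm can. A call with a gripper value outside its range is refused whole. OPENING is the closure, from 0 (fully open) to 1 (shut), set as the call begins (- or left out, the last holds). The fingers move at their own pace and stop on an object; FORCE is the grip in N (left out, the last holds). Time passes only in rows, so rows that do not move let the fingers close. It gives the time, the measured TCP pose, the force and the opening at its end, in the units of the state.
- robot.get_obs(): the state, without advancing time (a new reading comes with each control period).
- robot.snapshot(name): name is "side" or "top" or "wrist"; returns a dict with "pixels" (480x640x3 uint8, red, green, blue), "depth" (480x640 float32, mm along the optical axis (not along the pixel's ray), 0 where there is no reading), "vertical_fov" (degrees; the focal length in pixels is half the picture's height over the tangent of half this angle, whatever the lens; pixels are square), "cx", "cy" (the principal point, pixels), "position" and "orientation" of the camera in the world. Camera axes: x right, y down, z forward; pixel columns grow to the right and rows downward; lengths in mm; the calibration is good to about 2 mm. A picture is of the moment at which its call begins.
- robot.job_done(): hands the job in, once; it reports no verdict.
The state is a dict: "time": time; "joint_positions": joint angles; "qd": joint speeds; "tau": joint torques, N m; "tcp_pos": TCP position; "eef_rot": TCP orientation; "ft_force": force on the tool from outside, world axes, zero at the start; "ft_torque": the same for the moment, N m; "width": finger opening in mm.
Only numpy, scipy, OpenCV 4.12 (cv2) and the standard library are available. Lean on these libraries where they do the work, as an engineer would, in place of code of your own. Each camera call takes 0.05 s, during which the arm holds its last target. There are 200 camera calls.

## Working session

There is one attempt and no reset: what is moved stays moved. The work goes in short steps, Python scripts to look and compute and a shell command to move; the robot and the scene stay as the last step left them, time stands still between calls to the robot, and variables do not carry over. Pictures are saved under pics/ and viewed, about 8 in all and at most 12, crops included, and the job is handed in when it is done.

```bash
mkdir -p pics; cat > h.py <<'E'
import numpy as np, cv2
from scipy.spatial.transform import Rotation as R
from station import robot
def snap(n,f):
    s=robot.snapshot(n); cv2.imwrite(f'pics/{f}.png',s['pixels'][:,:,::-1]); np.savez(f'pics/{f}.npz',**s); return s
def pts(s):
    f=240/np.tan(np.radians(float(s['vertical_fov']))/2); d=s['depth']
    v,u=np.mgrid[:480,:640]
    c=np.stack([(u-s['cx'])/f*d,(v-s['cy'])/f*d,d],-1)
    return c@R.from_quat(s['orientation']).as_matrix().T+s['position']
E
python3 - <<'E'
from h import *
for n in('top','side'):
    s=snap(n,n+'0'); print(n,s['vertical_fov'],s['cx'],s['cy'],s['position'],s['orientation'])
o=robot.get_obs(); print(o)
E
```

```text
top 46.07148614073881 315.2101246863751 238.74789995089637 [ 396.00273869  -19.35432767 1095.96451845] [-0.70325813  0.71006449 -0.01681528  0.03088171]
side 46.065853863692254 319.2582371745353 243.57081504839277 [190.71231539 631.95748966 870.18879681] [-0.1883268   0.91357425 -0.35160922  0.07928472]
{'time': 0.1, 'joint_positions': array([-1.53807726e+00,  1.59007699e-01,  1.59812217e+00,  8.08989367e-06,
        1.38623385e+00, -2.10132798e-01]), 'qd': array([ 0.0014271 ,  0.00024059, -0.00277751,  0.00170384,  0.00027091,
       -0.00123009]), 'tau': array([-4.03807899e-04, -3.96990216e+01, -3.32338679e+01, -2.36227379e-04,
        4.24512051e-03,  3.88838188e-06]), 'tcp_pos': array([ 138.216199  , -557.56632639,  230.39525465]), 'eef_rot': array([ 9.92636626e-01,  1.21126974e-01,  8.24098316e-05, -8.81698938e-04]), 'ft_force': array([ 0.4366183 ,  0.40881416, -0.4738486 ]), 'ft_torque': array([-3.48055221e-03,  1.74686785e-02,  5.87547544e-05]), 'width': 85.25581435582896}
```

View pics/top0.png

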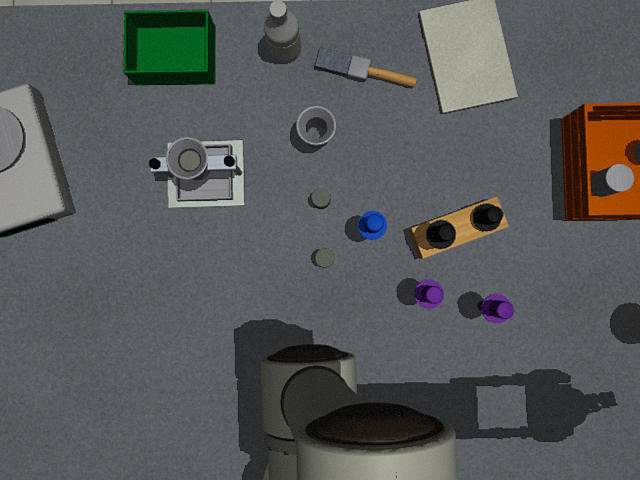

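View pics/side0.png

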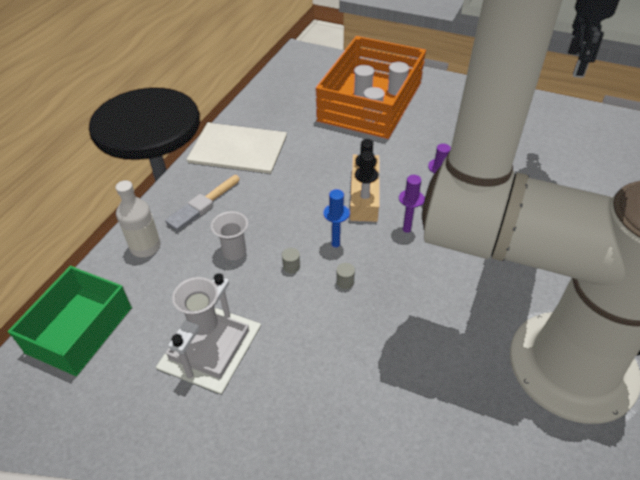

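The top view shows the stand's sleeve at about (187,158), a decoy cup at (316,126), and the rack with two black rods at (440,233) and (487,217). The side view shows the nearer rod standing taller. I'll check both with depth.

```bash
python3 - <<'E'
from h import *
s=dict(np.load('pics/top0.npz')); P=pts(s)
def disc(name,u,v,lo,hi,r=30):
    Q=P[v-r:v+r,u-r:u+r].reshape(-1,3); D=s['depth'][v-r:v+r,u-r:u+r].ravel()
    Q=Q[(D>0)&(Q[:,2]>lo)&(Q[:,2]<hi)]
    if len(Q)<5: print(name,len(Q));return
    c,rad=cv2.minEnclosingCircle(Q[:,:2].astype(np.float32)); print(name,len(Q),np.median(Q[:,2]).round(1),np.round(c,1),round(rad,1),Q.mean(0).round(1))
for n,u,v in(('A',440,233),('B',487,217)):
    disc(n+' hi',u,v,140,165,24); disc(n+' mid',u,v,96,116,24); disc(n+' low',u,v,40,75,24)
disc('rim',187,158,148,162); disc('core',187,158,115,140,12)
disc('cup',316,126,60,200)
k=P[...,2]; print('bench',np.median(k[300:310,100:200]))
d=dict(np.load('pics/side0.npz'));Q=pts(d);print('bench side',np.median(Q[420:440,200:300,2]))
for lo,hi,box in((148,162,(270,340,165,235)),(140,160,(130,190,345,395)),(98,114,(130,190,345,395))):
    a,b,c,e=box;q=Q[a:b,c:e].reshape(-1,3);q=q[(q[:,2]>lo)&(q[:,2]<hi)];print(len(q),np.round(cv2.minEnclosingCircle(q[:,:2].astype(np.float32)),1) if 0 else (q.min(0).round(),q.max(0).round()))
E
```

```text
A hi 266 152.2 [ 469.7 -220.4] 14.9 [ 469.5 -219.7  151.9]
A mid 373 103.0 [ 470.2 -220.6] 26.1 [ 467.6 -214.5  103.2]
A low 882 44.6 [ 476.2 -235.2] 57.7 [ 475.4 -231.3   44.7]
B hi 0
B mid 245 107.1 [ 503.6 -314.9] 15.1 [ 503.  -313.3  106.6]
B low 1062 46.0 [ 500.1 -307.2] 51.2 [ 498.3 -304.8   49.3]
rim 593 153.1 [600.1 216.6] 36.7 [602.4 218.7 152.9]
core 439 134.1 [601.9 217. ] 23.3 [602.8 218.8 133.9]
cup 849 74.9 [673.9  -2.7] 36.4 [677.7  -2.5  73.9]
bench -0.1929091193954946
bench side -0.8601263341355434
527 (array([561., 179., 148.]), array([634., 252., 157.]))
166 (array([ 452., -233.,  140.]), array([ 482., -204.,  155.]))
378 (array([ 441., -330.,   98.]), array([ 514., -194.,  114.]))
```

The long rod is A at (470,-220.4) with its top at 152; B tops out at 107, so it is the short one. The sleeve is at about (600,216.5) with its rim at 153, and the core top is at 134. Next I go above A.

```bash
python3 -m creep '[[[20,-12,0,0,0,0],[33,-20,0,0,0,0],[35,-22,0,0,0,0],[35,-22,0,0,0,0],[35,-22,0,0,0,0],[35,-22,0,0,0,0],[35,-22,0,0,0,0],[35,-22,0,0,0,0],[35,-22,0,0,0,0],[35,-22,0,0,0,0],[35,-20,0,0,0,0],[25,-13,0,0,0,0],[10,-7,0,0,0,0],[0,0,0,0,0,0],[0,0,0,0,0,0]]]' 0 60
cat >> h.py <<'E'
def to(x,y,z):
    o=robot.get_obs(); print(o['time'],o['tcp_pos'].round(1),'w',o['width'].round(1),'F',o['ft_force'].round(1)); print('tool shift',R.from_quat(o['eef_rot']).inv().apply(np.array([x,y,z])-o['tcp_pos']).round(1),'tilt',R.from_quat(o['eef_rot']).as_matrix()[:,2].round(4))
E
python3 - <<'E'
from h import *
s=snap('wrist','w1'); P=pts(s); m=s['depth']>0
for lo,hi in((140,165),(96,116)):
    k=(m&(P[...,2]>lo)&(P[...,2]<hi)&(np.hypot(P[...,0]-470,P[...,1]+220)<45)).astype(np.uint8)
    q=P[k>0]; print(len(q)); 
    if len(q): print(cv2.minEnclosingCircle(q[:,:2].astype(np.float32)),np.median(q[:,2]))
to(470,-220.4,115)
E
```

```text
time: 1.6
tcp_pos: [469.1, -221.1, 231.0]
eef_rot: [0.993, 0.121, -0.0, 0.0]
ft_force: [-0.2, 1.2, 0.1]
width: 85.8
1511
((467.98406982421875, -219.83299255371094), 14.848998069763184) 153.09581609449427
1547
((467.59552001953125, -219.81248474121094), 25.892765045166016) 103.36983136490306Traceback (most recent call last):
  File "<stdin>", line 7, in <module>
  File "h.py", line 12, in to
    o=robot.get_obs(); print(o['time'],o['tcp_pos'].round(1),'w',o['width'].round(1),'F',o['ft_force'].round(1)); print('tool shift',R.from_quat(o['eef_rot']).inv().apply(np.array([x,y,z])-o['tcp_pos']).round(1),'tilt',R.from_quat(o['eef_rot']).as_matrix()[:,2].round(4))
                                                                 ^^^^^^^^^^^^^^^^
AttributeError: 'float' object has no attribute 'round'
```

View pics/w1.png

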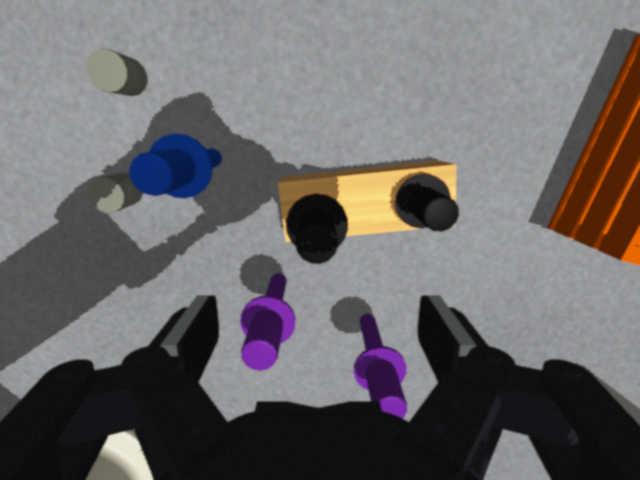

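The wrist view shows the long rod at about (318,230) in the left hole and the short rod at (435,210). Two purple decoys are close by, so I'll check their clearance before descending.

```bash
sed -i "s/o\['width'\].round(1)/round(float(o['width']),1)/; s/print(o\['time'\],/print(round(o['time'],2),/" h.py
python3 - <<'E'
from h import *
s=dict(np.load('pics/top0.npz')); P=pts(s); h=cv2.cvtColor(s['pixels'],cv2.COLOR_RGB2HSV)
m=cv2.inRange(h,(105,100,40),(160,255,255))
n,l,st,c=cv2.connectedComponentsWithStats(m)
for i in range(1,n):
    if st[i,4]>100:
        q=P[(l==i)]; q=q[q[:,2]>130]; print(c[i],q.mean(0) if len(q) else None)
to(469,-220,115)
E
```

```text
[372.05454545 224.71818182] [ 486.34583283 -100.07806483  153.58280445]
[429.05787781 293.62057878] [ 365.89528279 -195.75782711  157.89690425]
[497.24835526 308.44572368] [ 338.56446473 -315.96233517  141.98620943]
1.65 [ 469.  -221.4  231.1] w 85.6 F [ 0.5 -0.3  0.2]
tool shift [  0.5  -1.4 116.1] tilt [-7.e-04 -2.e-04 -1.e+00]
```

The nearest decoy is 106 mm away, across the jaw direction, so there is room. Descend and grip.

```bash
python3 -m creep '[[[0,-1,10,0,0,0],[0,0,20,0,0,0],[0,0,25,0,0,0],[0,0,25,0,0,0],[0,0,20,0,0,0],[0,0,11,0,0,0],[0,0,5,0,0,0],[0,0,0,0,0,0],[0,0,0,0,0,0]]]' 0 60
python3 -m creep '[[[0,0,0,0,0,0],[0,0,0,0,0,0],[0,0,0,0,0,0],[0,0,0,0,0,0],[0,0,0,0,0,0],[0,0,0,0,0,0],[0,0,0,0,0,0],[0,0,0,0,0,0]]]' 1 80
```

```text
time: 2.55
tcp_pos: [470.1, -220.2, 116.3]
eef_rot: [0.993, 0.121, 0.001, 0.001]
ft_force: [-0.0, -0.1, 1.1]
width: 85.5
time: 3.35
tcp_pos: [469.9, -219.8, 115.8]
eef_rot: [0.993, 0.121, 0.0, 0.0]
ft_force: [1.0, -0.1, 4.7]
width: 28.4
```

```bash
python3 -m creep '[[[0,0,-5,0,0,0],[0,0,-10,0,0,0],[0,0,-20,0,0,0],[0,0,-25,0,0,0],[0,0,-30,0,0,0],[0,0,-30,0,0,0],[0,0,-30,0,0,0],[0,0,-25,0,0,0],[0,0,-15,0,0,0],[0,0,0,0,0,0],[0,0,0,0,0,0],[0,0,0,0,0,0]]]'
python3 - <<'E'
from h import *
to(600,216,305)
s=snap('side','s2')
cv2.imwrite('pics/s2c.png',s['pixels'][60:300,250:560,::-1])
E
```

```text
time: 4.55
tcp_pos: [468.8, -218.9, 303.2]
eef_rot: [0.993, 0.121, -0.001, -0.001]
ft_force: [0.4, -0.3, -2.8]
width: 28.4
4.55 [ 468.8 -218.9  303.2] w 28.4 F [ 0.4 -0.3 -2.8]
tool shift [ 232.  -390.6   -1.2] tilt [-0.003   0.0024 -1.    ]
```

View pics/s2c.png

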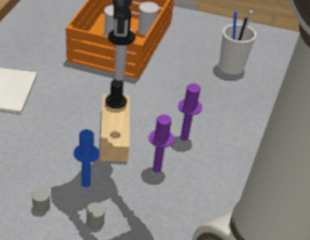

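The long rod hangs upright in the gripper at crop (120,60), and the short rod is still in the rack at (116,95). Next I carry it over the sleeve.

```bash
python3 -m creep '[[[5,-9,0,0,0,0],[10,-18,0,0,0,0],[16,-27,0,0,0,0],[19,-32,0,0,0,0],[19,-32,0,0,0,0],[19,-32,0,0,0,0],[19,-32,0,0,0,0],[19,-32,0,0,0,0],[19,-32,0,0,0,0],[19,-32,0,0,0,0],[19,-32,0,0,0,0],[19,-32,0,0,0,0],[15,-24,0,0,0,0],[10,-16,0,0,0,0],[5,-8,0,0,0,0],[0,0,0,0,0,0],[0,0,0,0,0,0],[0,0,0,0,0,0],[0,0,0,0,0,0]]]'
python3 - <<'E'
from h import *
to(600,216,305)
for n in('top','side','wrist'):
    s=snap(n,n+'3'); P=pts(s)
    def q(lo,hi,r):
        k=(s['depth']>0)&(P[...,2]>lo)&(P[...,2]<hi)&(np.hypot(P[...,0]-600,P[...,1]-216)<r); return P[k]
    a=q(150,157,50); print(n,'rim',len(a),cv2.minEnclosingCircle(a[:,:2].astype(np.float32)) if len(a)>5 else '')
    for lo in (195,215,235,255):
        b=q(lo,lo+20,35); b=b[np.hypot(*(b[:,:2]-b[:,:2].mean(0)).T)<20] if len(b) else b
        if len(b): print(n,'shaft',lo,len(b),b.min(0).round(1),b.max(0).round(1))
i=np.hstack([cv2.imread('pics/side3.png')[120:420,100:400],cv2.imread('pics/wrist3.png')[::1,::1][90:390,150:550]]);cv2.imwrite('pics/c3.png',i)
E
```

```text
time: 6.5
tcp_pos: [600.9, 213.9, 305.5]
eef_rot: [0.993, 0.12, 0.0, 0.0]
ft_force: [0.2, 0.5, -2.1]
width: 28.6
6.5 [600.9 213.9 305.5] w 28.6 F [ 0.2  0.5 -2.1]
tool shift [-0.4 -2.3  0.5] tilt [ 2.e-04 -1.e-04 -1.e+00]
top rim 366 ((600.2327270507812, 216.02716064453125), 36.34367752075195)
top shaft 195 37 [591.3 202.1 201.1] [605.7 216.1 214.5]
top shaft 215 48 [590.8 202.1 215. ] [605.8 218.  234.2]
top shaft 235 14 [591.4 202.1 235.1] [601.4 212.4 245.7]
side rim 426 ((597.4430541992188, 215.54537963867188), 37.50202178955078)
side shaft 195 87 [588.2 205.4 197. ] [603.6 224.  214.8]
side shaft 215 119 [587.7 207.2 215.2] [604.5 223.7 235. ]
side shaft 235 127 [587.5 204.7 235.2] [604.3 223.2 254.8]
side shaft 255 97 [587.6 206.8 255.1] [603.4 223.9 270.9]
wrist rim 1456 ((597.7296752929688, 217.3108673095703), 36.223392486572266)
wrist shaft 195 126 [599.8 205.2 201.2] [608.9 223.9 214.5]
wrist shaft 215 199 [599.  205.4 215.1] [609.4 223.9 234.9]
wrist shaft 235 22 [606.7 210.7 235.1] [609.  219.7 238.9]
```

View pics/c3.png

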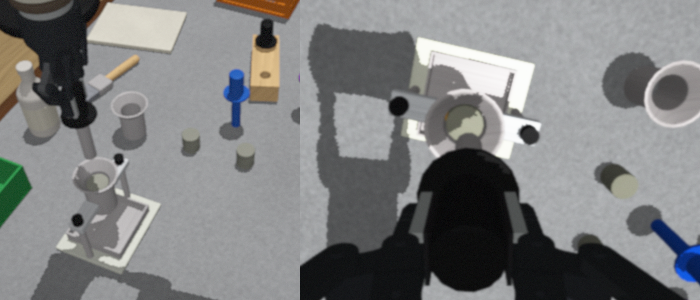

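The side and wrist crops show the shaft just above the funnel mouth, with the core visible in the bore. The rod axis is about 1.5 mm off the rim centre in y. I'll correct that and enter the sleeve.

```bash
python3 -m creep '[[[0,-1.5,10,0,0,0],[0,0,15,0,0,0],[0,0,15,0,0,0],[0,0,10,0,0,0],[0,0,10,0,0,0],[0,0,3,0,0,0],[0,0,0,0,0,0],[0,0,0,0,0,0],[0,0,0,0,0,0]]]'
python3 -m creep '[[[0,0,4,0,0,0],[0,0,4,0,0,0],[0,0,4,0,0,0],[0,0,4,0,0,0],[0,0,4,0,0,0],[0,0,0,0,0,0]]]'
```

```text
time: 7.55
tcp_pos: [601.1, 216.4, 243.3]
eef_rot: [0.993, 0.121, 0.001, -0.0]
ft_force: [-0.3, -0.8, -1.3]
width: 28.5
time: 8.15
tcp_pos: [602.8, 216.5, 227.3]
eef_rot: [0.993, 0.121, 0.004, -0.0]
ft_force: [-0.9, -0.2, 12.7]
width: 27.9
```

The force has risen to about 13 N, so the rod is pushing the core. Continue.

```bash
python3 -m creep '[[[0,0,5,0,0,0],[0,0,5,0,0,0],[0,0,5,0,0,0],[0,0,5,0,0,0],[0,0,5,0,0,0],[0,0,5,0,0,0],[0,0,5,0,0,0],[0,0,5,0,0,0],[0,0,0,0,0,0],[0,0,0,0,0,0]]]'
python3 - <<'E'
from h import *
to(599,216.3,164)
E
```

```text
time: 9.15
tcp_pos: [600.3, 216.2, 181.6]
eef_rot: [0.993, 0.121, -0.001, 0.0]
ft_force: [-0.8, -0.2, -2.9]
width: 28.5
9.15 [600.3 216.2 181.6] w 28.5 F [-0.8 -0.2 -2.9]
tool shift [-1.2 -0.4 17.6] tilt [-1.2e-03 -2.0e-04 -1.0e+00]
```

The force is back to free-hanging weight, so the core has dropped. Next I seat the shoulder.

```bash
python3 -m creep '[[[-1,0,5,0,0,0],[0,0,4,0,0,0],[0,0,3,0,0,0],[0,0,2,0,0,0],[0,0,0,0,0,0],[0,0,0,0,0,0],[0,0,0,0,0,0]]]'
python3 - <<'E'
from h import *
to(599,216.3,164)
s=snap('side','s4'); cv2.imwrite('pics/s4c.png',cv2.resize(s['pixels'][200:420,100:320,::-1],None,fx=2.5,fy=2.5))
E
```

```text
time: 9.85
tcp_pos: [599.8, 216.0, 168.6]
eef_rot: [0.993, 0.121, 0.0, -0.0]
ft_force: [0.5, 0.6, -1.6]
width: 28.5
9.85 [599.8 216.  168.6] w 28.5 F [ 0.5  0.6 -1.6]
tool shift [-0.7 -0.5  4.6] tilt [ 5.e-04  1.e-04 -1.e+00]
```

View pics/s4c.png

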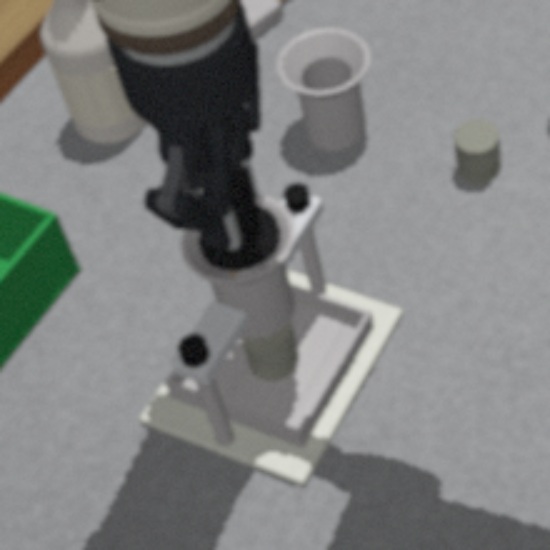

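The core is in the tray below the sleeve, at crop (272,350), and the shoulder is entering the funnel at (240,235). I continue down until it touches.

```bash
python3 -m creep '[[[0,0,2,0,0,0],[0,0,2,0,0,0],[0,0,1,0,0,0],[0,0,1,0,0,0],[0,0,0,0,0,0],[0,0,0,0,0,0],[0,0,0,0,0,0]]]'
```

```text
time: 10.6
tcp_pos: [600.1, 216.6, 163.3]
eef_rot: [0.993, 0.121, 0.001, -0.0]
ft_force: [-0.9, 3.6, 5.9]
width: 28.9
```

The shoulder has made contact at the expected height. Release, then rise straight up.

```bash
python3 -m creep '[[[0,0,0,0,0,0],[0,0,0,0,0,0],[0,0,0,0,0,0],[0,0,0,0,0,0],[0,0,0,0,0,0],[0,0,0,0,0,0],[0,0,0,0,0,0],[0,0,0,0,0,0]]]' 0
python3 -m creep '[[[0,0,-5,0,0,0],[0,0,-10,0,0,0],[0,0,-20,0,0,0],[0,0,-25,0,0,0],[0,0,-30,0,0,0],[0,0,-30,0,0,0],[0,0,-15,0,0,0],[0,0,-5,0,0,0],[0,0,0,0,0,0],[0,0,0,0,0,0]]]'
python3 - <<'E'
from h import *
to(600,216,300)
for n in('side','wrist','top'):
    s=snap(n,n+'5'); P=pts(s)
    def q(lo,hi,r,x=600,y=216):
        k=(s['depth']>0)&(P[...,2]>lo)&(P[...,2]<hi)&(np.hypot(P[...,0]-x,P[...,1]-y)<r); return P[k]
    for w,a in(('grip',q(175,215,40)),('short',q(100,115,25,503.5,-315))):
        if len(a)>5: print(n,w,len(a),a.min(0).round(1),a.max(0).round(1))
a=cv2.imread('pics/side5.png')
cv2.imwrite('pics/c5.png',cv2.resize(a[130:420,100:430],None,fx=2,fy=2))
E
```

```text
time: 11.4
tcp_pos: [599.6, 216.0, 162.3]
eef_rot: [0.993, 0.121, 0.0, 0.0]
ft_force: [0.7, 0.8, -0.2]
width: 85.6
time: 12.4
tcp_pos: [599.0, 215.9, 300.4]
eef_rot: [0.993, 0.121, -0.002, 0.0]
ft_force: [0.5, -0.7, 0.3]
width: 85.3
12.4 [599.  215.9 300.4] w 85.3 F [ 0.5 -0.7  0.3]
tool shift [1.  0.1 0.4] tilt [-3.e-03 -5.e-04 -1.e+00]
side grip 404 [581.3 201.9 175. ] [612.3 232.5 201.9]
side short 109 [ 485.6 -327.8  100.7] [ 513.4 -295.5  109.8]
wrist grip 1389 [583.5 203.1 175.4] [612.9 232.3 202.7]
top grip 335 [585.  201.1 175.3] [615.6 230.5 203.6]
top short 231 [ 488.9 -328.8  100.1] [ 517.6 -299.7  111.6]
```

View pics/c5.png

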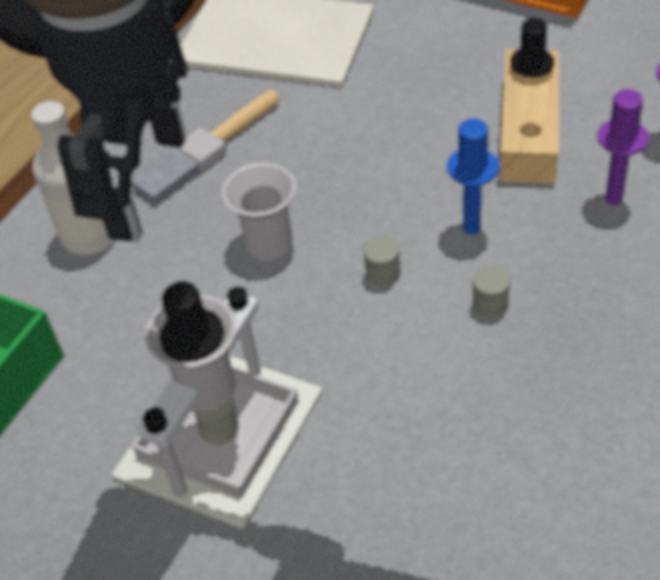

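The rod stands seated in the funnel at crop (188,320) with its top at about 202 mm, so its foot is about 97 mm below the rim. The core lies in the tray at (217,420), and the short rod is still in the rack.

```bash
python3 -c "
from station import robot
print(robot.job_done())"
```

```text
the job is handed in; nothing more can be done
None
```

I handed the job in after about 12.5 s of robot time; no verdict is reported. The core is out in the tray, and the long rod stands released in the sleeve with its shoulder in the funnel.

- **Push:** I took the long rod from the rack and put it into the sleeve while the core was still stuck. The force rose to about 13 N, then fell back to free-hanging weight when the core dropped.
- **Rod:** Its top is at about 202 mm, so its foot is about 97 mm below the rim. It is upright and within about 3 mm of the sleeve axis.
- **Core:** I checked it only by eye in the side picture, where it lies in the tray under the sleeve.
- **Short rod:** It is still in its hole, with its grip where it was at the start.
- **Gripper:** It is open and about 100 mm above the rod's top, touching nothing.

No check failed. The cameras disagreed by 2 to 3 mm in x, about the stated calibration error.

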